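# Rock a pinned dental cast out of its sleeves and hold it clear

## Robot

A 6-joint arm with a two-finger parallel gripper is mounted at the origin on a cart in front of the work surface, level with it; the furniture and walls round the work are solid. World frame = base frame: x ahead of the robot, y to its left, z up, the work surface at z = 0. Lengths are in m, angles in degrees, forces in N, time in s.
With the tool pointing down it reaches from about 0.275 to 0.85 m from the base axis. Payload 19 kg.
Tool frame: the origin (TCP) lies at the very end of the fingers, on their centre line; the grasp point (between the pads) lies r.hold_point_z behind it (r.hold_point_z is the distance from the TCP to the grasp point, in m); z points along the fingers, y is the line along which they close (so a half turn about z gives the same grasp; the last joint's range is limited). The gripper opens to 85 mm and grips with 20 to 120 N. Pads are 22 mm wide; open, the fingers measure 114 mm over their backs; the gripper's body (76 mm by 85 mm) begins 54 mm behind the grasp point. The pads swing forward as they close: fully open they stand 13 mm farther back than shut.
Start: joints at [57.41, 8.623, 82.357, -0, 89.026, -7.678], TCP at [0.242, 0.521, 0.231] pointing down, gripper open.
Joint ranges: [-160.23, 160.23], [-39.13, 120.54], [6.94, 153.29], [-79.49, 259.48], [9.18, 160.14], [-161.06, 161.06]. Speed limits (degrees/s): [108.29, 108.29, 127.2, 172.46, 172.46, 172.46].

## Interface

Orientations are given as a 3x3 rotation matrix whose columns are the frame's x, y, z axes.
In Python, from cell import r gives the robot as it stands.
- The arm moves only by the tool drive_tool, never from a script. Its arguments are lists of equal length, an entry for each row: "offset": the shift along the tool's x, y, z normalised to -1 to 1, where 1 is 0.15 m, a list of three; "delta_rot": the turn, a rotation vector about the tool's x, y, z normalised to -1 to 1, where 1 is pi/4 rad, a list of three; "claw": the closure, from 0 (fully open) to 1 (shut). A call has 1 to 5 rows; each row is the pose to reach, as a shift and turn from the pose commanded when the call began, along the tool's axes at that moment; what a row does not reach only later rows make up. A row lasts 1/10 s, in which the tool goes at most 50 mm and 8.59 degrees, less where a joint would pass 70% of its speed; a pose out of reach is approached as far as the arm can. A call with a number of a shift or a turn outside -1 to 1 is refused whole. A call with a gripper value outside its range is refused whole. The fingers move at their own pace and stop on an object; "newtons" is the grip in N (left out, the last holds). Time passes only in rows, so rows that repeat a pose let the fingers close. It gives the time, the measured TCP pose, the force and the opening at its end, in the units of the state.
- r.get_state(): the state, without advancing time (a new reading comes with each control period).
- r.read_camera(name): name is "side" or "top"; returns the picture (420x560x3 uint8, red, green, blue); there is no depth.
- r.camera_params(name): a dict with "intrinsics" (3x3 intrinsics, pixels), "k1" (the pictures are not rectified: a ray, as slopes to the right and down, at radius r is drawn at 1 + k1 r^2 times it, then the intrinsics apply), "position" and "attitude" of the camera in the world. Camera axes: x right, y up, looking along -z (the intrinsics and any distortion apply to the point x, -y, -z); pixel columns grow to the right and rows downward; lengths in m; the calibration is good to about 2 mm. A picture is of the moment at which its call begins. camera_params takes no time and is no camera call.
- r.finish_job(): hands the job in, once; it reports no verdict.
The state is a dict: "t": time; "joint_positions": joint angles; "joint_vel": joint speeds; "joint_torque": joint torques, N m; "tool_pos": TCP position; "eef_rot": TCP orientation; "wrist_force": force on the tool from outside, world axes, zero at the start; "ft_torque": the same for the moment, N m; "grip_width": opening from 0.0 (shut) to 1.0 (fully open).
Only numpy, scipy, OpenCV 4.12 (cv2) and the standard library are available. Lean on these libraries where they do the work, as an engineer would, in place of code of your own. Each camera call takes 0.05 s, during which the arm holds its last target. There are 200 camera calls.

## Task

Two stone casts stand on bench stands, each held by two dowels that sit tight in spring-loaded sleeves. Take the cast that carries the metal denture framework by the sides of its white plaster base and work it up by rocking it well over from side to side, left edge up, right edge up, again and again, rather than pulling it straight, until both dowels are out of the stand. Finish while still holding it, level and still, straight above its own stand with the dowel tips just clear by about a finger's breadth, so that the sleeves can be blown clean; leave the other cast seated and the bur block, articulator and caliper where they are.

Things in the scene. Friction and masses are not known exactly. Their poses are not given: they have to be found in the camera images.
- cast_frame: The cast to free: buff stone arch on a white plaster base 58 (x) x 60 (y) x 14 mm with upright sides, told from the other cast by the metal framework on it (metal crowns over the three back teeth of each side, joined by a bar inside the arch). 48 mm high, about 0.23 kg. Origin: centre of the base's underside; x to the front teeth, y to its left edge, z up. Starts seated.
- cast_frame_left (a point): Middle of the left side face of the plaster base at its lower edge: 30 mm along +y from the cast's origin. Grip the base here and at the right side face (60 mm apart, 14 mm high, fingers closing along y); the block under it is narrower, so fingertips may reach up to 20 mm below the underside. Left edge up means this point higher than the right one.
- cast_frame_right (a point): The same point of the right side face, 30 mm along -y from the cast's origin.
- cast_frame_dowel (a point): Tip of the left of two flat brass dowels, 4 (x) x 5 (y) mm, 13 mm long, standing down from the base at y = +16 and -16 mm. Springs press on them, 45 to 70 N against a straight pull, until they have risen 10 mm. Tilting about the cast's x axis takes only 1 N m: tilt 0.08 rad each way (the slots stop it near 0.15) and rise 1 to 2 mm at each half swing; the first tilt turns about the seat's edge.
- stand_a: Stand of that cast, fixed to the counter: grey iron foot 100 (x) x 92 (y) x 12 mm with four screws, on it an aluminium sleeve block 54 (x) x 52 (y) mm, its top 37 mm high, with a raised seat 46 (x) x 22 (y) mm in the middle, 40 mm high, that carries the cast. Slots for the dowels: 10 mm long in y, tight in x. Origin: centre of the foot's underside; axes as the seated cast's.
- cast_plain: The other cast, with no metal on its teeth, else the same shape and size, seated on an identical stand. Origin: centre of the underside of its plaster base, 40 mm above the counter. Leave it seated.
- bur_block: Aluminium block 28 x 60 x 16 mm with twelve burs (37 mm high over all), behind the stands. Origin: centre of its underside. Leave alone.
- articulator: Brass articulator, 70 x 64 x 67 mm, to the left of the stands. Origin: centre of its underside. Leave alone.
- caliper: Steel vernier caliper, 58 x 140 x 10 mm, lying to the right of the stands. Origin: centre of its underside. Leave alone.
Mind the look-alikes: they are no part of the job. Leave any purple look-alike of the cast_frame alone.

How it is judged:
By the outcome, as a careful person would: the job done as asked, in the order asked, and still so for the second after the job is handed in, while the arm keeps its last pose, push and grip.
It also fails if it takes over 48 s, if anything falls off the work surface, if the arm or the gripper's body presses on something with over 40 N, if the wrist force passes 120 N, or if a joint passes its speed limit or range.

## Working session

There is one attempt and no reset: what is moved stays moved. The work goes in short steps, Python scripts to look and compute and a tool call to move; the robot and the scene stay as the last step left them, time stands still between calls to the robot, and variables do not carry over. Pictures are saved under pics/ and viewed, on a budget of 10 in all, crops included, one or two more only if the job needs it, and the job is handed in when it is done.

Besides the shell and the picture viewer there is one more tool, called after "Emit:" as name(argument=value, ...) on one line, values as JSON. drive_tool: Moves the arm, as the interface text tells. Its arguments: {"type":"object","properties":{"offset":{"type":"array"},"delta_rot":{"type":"array"},"claw":{"type":"array"},"newtons":{"type":"number"}},"required":["offset","delta_rot","claw"]}

```bash
mkdir -p pics; ls; python3 - <<'E'
from cell import r
import cv2
for n in("side","top"):
    cv2.imwrite(f"pics/{n}0.png",r.read_camera(n)[:,:,::-1]); print(n,r.camera_params(n))
s=r.get_state(); print(s, r.hold_point_z)
E
```

```text
pics
side {'intrinsics': array([[381.68632573,   0.        , 285.48816859],
       [  0.        , 381.68632573, 207.36940623],
       [  0.        ,   0.        ,   1.        ]]), 'k1': -0.10997335991833976, 'position': array([ 0.09022118, -0.63714002,  0.58918378]), 'attitude': array([[ 0.82474329,  0.31436302, -0.47007914],
       [-0.5655061 ,  0.46018002, -0.68442472],
       [ 0.00116321,  0.83030732,  0.55730459]])}
top {'intrinsics': array([[505.7076266 ,   0.        , 272.88433048],
       [  0.        , 505.7076266 , 218.3078963 ],
       [  0.        ,   0.        ,   1.        ]]), 'k1': -0.14704575189946661, 'position': array([ 0.44143625, -0.00656498,  1.10948163]), 'attitude': array([[ 0.02216125,  0.99830707, -0.05377611],
       [-0.99973679,  0.02180941, -0.00712071],
       [-0.00593583,  0.05391976,  0.99852763]])}
{'t': 0.1, 'joint_positions': array([ 5.74084503e+01,  8.64855528e+00,  8.23877781e+01,  6.42266046e-04,
        8.90269934e+01, -7.67709038e+00]), 'joint_vel': array([ 0.06237258, -0.12335297, -0.11201903, -0.01149132,  0.05312761,
       -0.02683293]), 'joint_torque': array([ 4.93184678e-03, -7.14378190e+01, -5.71796143e+01, -2.18442342e-04,
        6.88391126e-03,  5.50875382e-05]), 'tool_pos': array([0.24211857, 0.5212996 , 0.2307447 ]), 'eef_rot': array([[-9.06937601e-01,  4.21264552e-01, -6.04787793e-04],
       [ 4.21264956e-01,  9.06937143e-01, -9.25179890e-04],
       [ 1.58759022e-04, -1.09385633e-03, -9.99999389e-01]]), 'wrist_force': array([ 0.58087841, -0.07353146,  0.38081525]), 'ft_torque': array([-0.00495473,  0.01659398, -0.05853689]), 'grip_width': 1.0021708000655825} 0.0187
```

View pics/top0.png

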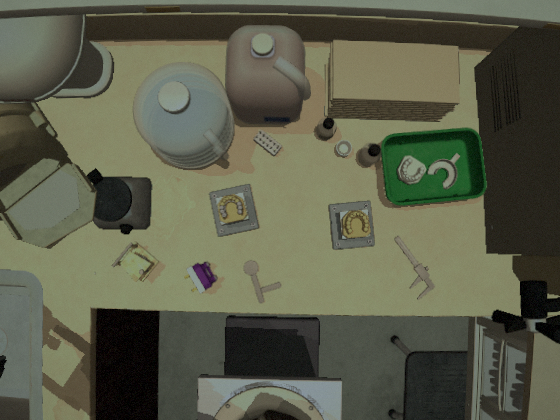

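View pics/side0.png

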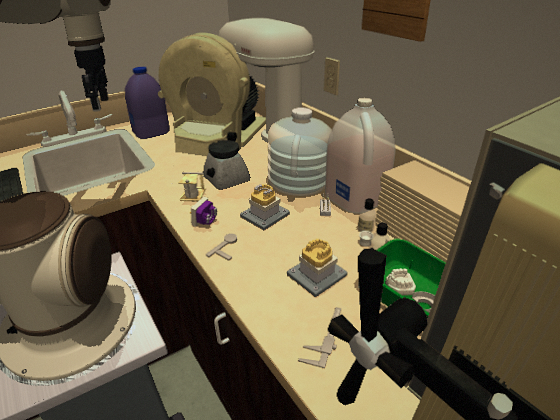

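Top view: the two candidate casts are at (234,208) and (353,224). The purple look-alike is at (203,276), and there are loose white casts in the green tray at about (410,170). I'll enlarge both candidates to find the framework.

```bash
cat > h.py <<'E'
import numpy as np, cv2
from cell import r
def ray(n,u,v):
    p=r.camera_params(n);K=p["intrinsics"]
    d=np.array([(u-K[0,2])/K[0,0],(v-K[1,2])/K[1,1]]);s=d.copy()
    for _ in range(20): s=d/(1+p["k1"]*(s@s))
    return p["position"],p["attitude"]@np.array([s[0],-s[1],-1])
def onz(n,uv,z):
    o,d=ray(n,*uv);return o+d*(z-o[2])/d[2]
def proj(n,P):
    p=r.camera_params(n);c=p["attitude"].T@(np.array(P)-p["position"])
    s=np.array([c[0],-c[1]])/-c[2];s=s*(1+p["k1"]*(s@s));K=p["intrinsics"]
    return s*K[0,0]+K[:2,2]
E
python3 - <<'E'
import cv2,numpy as np
t=cv2.imread("pics/top0.png");s=cv2.imread("pics/side0.png")
f=lambda a,x,y,w,h:cv2.resize(a[y:y+h,x:x+w],(400,300),interpolation=cv2.INTER_CUBIC)
a=np.hstack([f(t,194,178,80,60),f(t,312,194,80,60)]);b=np.hstack([f(s,225,175,80,60),f(s,277,230,80,60)])
cv2.imwrite("pics/crop1.png",np.clip(np.vstack([a,b])*1.3,0,255).astype('uint8'))
E
```

```text
(no output)
```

View pics/crop1.png

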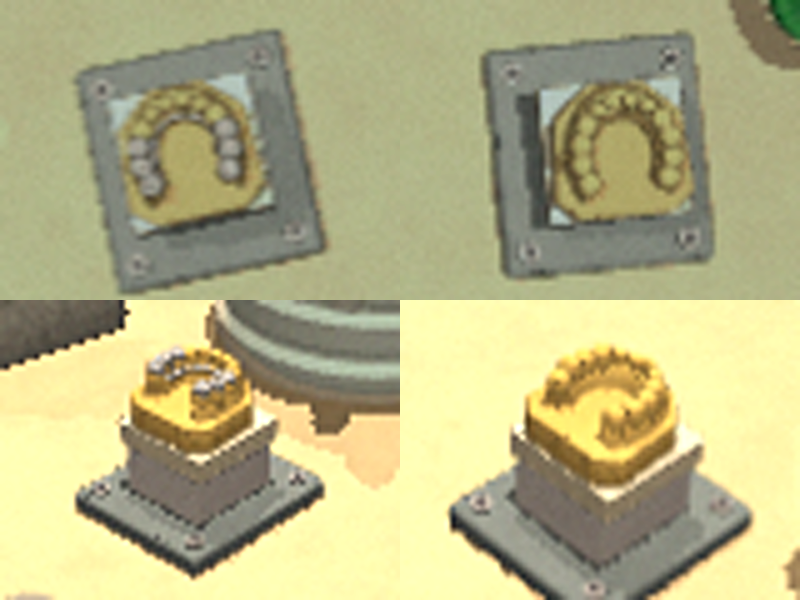

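The left cast, at (234,208), has grey metal crowns on its back teeth and a bar, so it is the target. The right one is plain. Next I'll measure the stand from its foot.

```bash
python3 - <<'E'
from h import *
t=cv2.imread("pics/top0.png")
# hand corner picks (front-left, front-right, back-right, back-left)
C=np.array([(80,73),(280,32),(325,245),(122,292)])/5+[194,178]-.4
g=cv2.cvtColor(t,cv2.COLOR_BGR2GRAY)
hsv=cv2.cvtColor(t,cv2.COLOR_BGR2HSV); m=np.zeros_like(g); x0,y0=200,175
roi=hsv[y0:245,x0:270]; mm=(roi[...,1]<60).astype('uint8')*255
mm=cv2.morphologyEx(mm,cv2.MORPH_OPEN,np.ones((3,3)))
cs,_=cv2.findContours(mm,cv2.RETR_EXTERNAL,cv2.CHAIN_APPROX_NONE);c=max(cs,key=cv2.contourArea)
b=cv2.boxPoints(cv2.minAreaRect(c))+[x0,y0];print(b)
for Q in(C,b):
    P=np.array([onz("top",q,.012) for q in Q]);print(P.round(4),P.mean(0).round(4))
    for i in range(4):
        d=P[(i+1)%4]-P[i];print(np.linalg.norm(d).round(4),np.degrees(np.arctan2(d[1],d[0])).round(1))
    print(np.array([proj("side",p) for p in P]).round(1))
# white base top visible corners on crop: FL(108,88) FR(252,80)? BL(135,235) BR(272,208)
W=np.array([(110,98),(240,72),(272,207),(136,235)])/5+[194,178]-.4
print(np.array([onz("top",q,.054) for q in W]).round(4))
E
```

```text
[[207.57029533 191.4588871 ]
 [249.19894409 182.69496346]
 [258.75862122 228.10345459]
 [217.12997437 236.86737823]]
[[0.5547 0.1409 0.012 ]
 [0.5745 0.0538 0.012 ]
 [0.4818 0.0319 0.012 ]
 [0.4594 0.1197 0.012 ]] [0.5176 0.0866 0.012 ]
0.0893 -77.2
0.0952 -166.7
0.0907 104.3
0.0976 12.5
[[265.  198.5]
 [288.5 210.8]
 [263.3 226.5]
 [238.8 213. ]]
[[0.5562 0.1454 0.012 ]
 [0.5773 0.0547 0.012 ]
 [0.4786 0.0315 0.012 ]
 [0.4575 0.1216 0.012 ]] [0.5174 0.0883 0.012 ]
0.0931 -76.9
0.1014 -166.7
0.0926 103.2
0.1016 13.6
[[264.6 197.7]
 [289.1 210.3]
 [262.3 227. ]
 [237.8 212.9]]
[[0.5401 0.1223 0.054 ]
 [0.5521 0.0678 0.054 ]
 [0.4957 0.053  0.054 ]
 [0.4827 0.1097 0.054 ]]
```

```bash
cat >> h.py <<'E'
from scipy.spatial.transform import Rotation as Ro
YAW=np.radians(13.2); A=np.array([.5174,.0878])      # stand axis, yaw
Z=Ro.from_euler('z',YAW); H=.016                     # cast origin above TCP
BASE=Z.as_matrix()@np.diag([-1.,1,-1])               # tool: x=-cast x, y=cast y, z down
def pose(z,th=0,dx=0,dy=0,h=H):                      # cast origin height z (world), tilt th (left up +), shifts in cast axes
    R=(Z*Ro.from_euler('x',th)).as_matrix()
    o=np.array([*A,z])+Z.apply([dx,dy,0])
    return o-h*R[:,2], R@np.diag([-1.,1,-1])
def rows(p0,R0,goals):
    for p,R in goals:
        print((R0.T@(np.array(p)-p0)/.15).round(3).tolist(),(Ro.from_matrix(R0.T@R).as_rotvec()/(np.pi/4)).round(3).tolist())
E
python3 - <<'E'
from h import *
s=r.get_state();p,R=pose(.18+H)
p0=np.array([.242,.521,.231]); print(p)
for a in(.33,.66,1): rows(p0 if a<.4 else p0,s["eef_rot"],[(p0+(p-p0)*a,R)])
E
```

```text
[0.5174 0.0878 0.18  ]
[-0.951, -0.609, 0.113] [-0.001, -0.001, -0.847]
[-1.902, -1.218, 0.225] [-0.001, -0.001, -0.847]
[-2.882, -1.845, 0.342] [-0.001, -0.001, -0.847]
```

Emit:
drive_tool(offset=[[-0.25, -0.16, 0], [-0.5, -0.32, 0], [-0.75, -0.48, 0], [-0.95, -0.61, 0.0], [-0.95, -0.61, 0.0]], delta_rot=[[0, 0, 0], [0, 0, 0], [0, 0, 0], [0, 0, 0], [0, 0, 0]], claw=[0, 0, 0, 0, 0])

```text
t: 0.6
tool_pos: [0.3346, 0.3756, 0.2312]
eef_rot: [[-0.906, 0.424, 0.0], [0.424, 0.906, -0.001], [-0.001, -0.001, -1.0]]
wrist_force: [-0.1, 1.1, 0.1]
grip_width: 1.004
```

Emit:
drive_tool(offset=[[-0.25, -0.16, 0], [-0.5, -0.32, 0], [-0.75, -0.48, 0], [-0.95, -0.61, 0.0], [-0.95, -0.61, 0.0]], delta_rot=[[0, 0, -0.1], [0, 0, -0.2], [0, 0, -0.3], [0, 0, -0.4], [0, 0, -0.4]], claw=[0, 0, 0, 0, 0])

```text
t: 1.1
tool_pos: [0.4252, 0.2328, 0.231]
eef_rot: [[-0.993, 0.12, -0.0], [0.12, 0.993, -0.001], [0.0, -0.001, -1.0]]
wrist_force: [-1.2, 1.1, 0.3]
grip_width: 1.0
```

```bash
python3 - <<'E'
from h import *
s=r.get_state();print(s["t"],s["tool_pos"],s["joint_positions"].round(1))
rows(s["tool_pos"],s["eef_rot"],[pose(.16+H)])
E
```

```text
1.1 [0.42518583 0.23280278 0.23096741] [ 19.6  -2.2  93.8  -0.   88.4 -63.5]
[-0.727, -0.885, 0.474] [-0.001, -0.0, -0.447]
```

Emit:
drive_tool(offset=[[-0.2, -0.22, 0.1], [-0.4, -0.45, 0.2], [-0.6, -0.7, 0.35], [-0.727, -0.885, 0.474], [-0.727, -0.885, 0.474]], delta_rot=[[0, 0, -0.1], [0, 0, -0.2], [0, 0, -0.3], [0, 0, -0.447], [0, 0, -0.447]], claw=[0, 0, 0, 0, 0])

```text
t: 1.6
tool_pos: [0.5161, 0.088, 0.157]
eef_rot: [[-0.973, -0.23, -0.004], [-0.23, 0.973, -0.001], [0.004, 0.0, -1.0]]
wrist_force: [-0.5, 0.6, -0.5]
grip_width: 1.002
```

Emit:
drive_tool(offset=[[0, 0, 0], [0, 0, 0]], delta_rot=[[0, 0, 0], [0, 0, 0]], claw=[0, 0])

```text
t: 1.8
tool_pos: [0.5158, 0.0917, 0.1607]
eef_rot: [[-0.974, -0.228, 0.0], [-0.228, 0.974, 0.0], [-0.001, 0.0, -1.0]]
wrist_force: [-0.7, 0.4, -0.0]
grip_width: 1.003
```

```bash
python3 - <<'E'
from h import *
s=r.get_state();print(s["t"],s["tool_pos"],s["joint_positions"].round(1))
rows(s["tool_pos"],s["eef_rot"],[pose(.1+H),pose(.024+H)])
im=r.read_camera("side")[:,:,::-1]
# predicted seated-cast base corners for check
for y in(.03,-.03):
  for x in(.029,-.029):
    P=Z.apply([x,y,0])+[*A,.054]; print(x,y,proj("side",P).round(1))
cv2.imwrite("pics/s1.png",cv2.resize(im[130:250,200:340],(700,600),interpolation=cv2.INTER_CUBIC))
E
```

```text
1.8 [0.51576285 0.09165746 0.16068468] [   1.6    4.5   95.2    0.    80.3 -101.5]
[-0.005, -0.028, 0.405] [0.0, 0.001, -0.001]
[-0.004, -0.028, 0.911] [0.0, 0.001, -0.001]
0.029 0.03 [262.9 190.1]
-0.029 0.03 [247.2 198.6]
0.029 -0.03 [279.1 198.1]
-0.029 -0.03 [263.4 207.2]
```

View pics/s1.png

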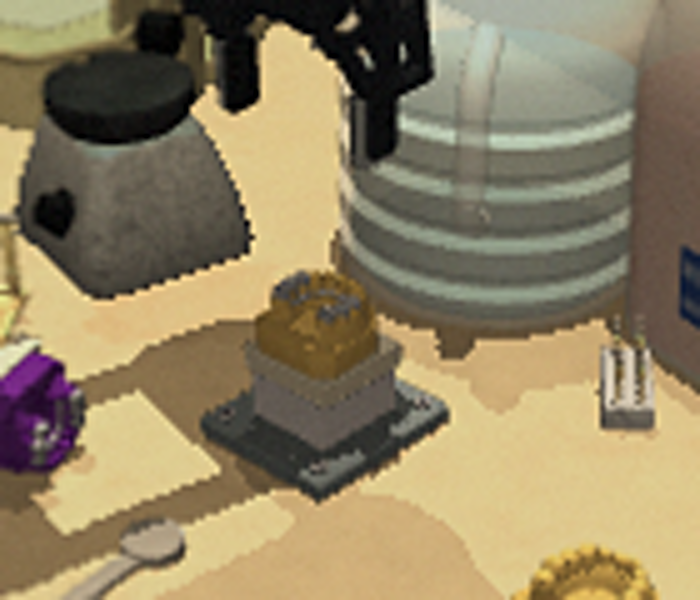

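Emit:
drive_tool(offset=[[0, -0.028, 0.15], [0, -0.028, 0.3], [0, -0.028, 0.405], [0, -0.028, 0.405], [0, -0.028, 0.405]], delta_rot=[[0, 0, 0], [0, 0, 0], [0, 0, 0], [0, 0, 0], [0, 0, 0]], claw=[0, 0, 0, 0, 0])

```text
t: 2.35
tool_pos: [0.5169, 0.0872, 0.1004]
eef_rot: [[-0.973, -0.229, 0.001], [-0.229, 0.973, -0.0], [-0.001, -0.0, -1.0]]
wrist_force: [0.7, -0.4, 0.6]
grip_width: 1.004
```

```bash
python3 - <<'E'
from h import *
im=r.read_camera("side")[:,:,::-1]
s=r.get_state();print(s["t"],s["tool_pos"],s["joint_positions"].round(1))
rows(s["tool_pos"],s["eef_rot"],[pose(.1+H),pose(.024+H)])
cv2.imwrite("pics/s2.png",cv2.resize(im[150:240,210:330],(800,600),interpolation=cv2.INTER_CUBIC))
for y in(.0425,-.0425,.057,-.057):
    print(y,proj("side",s["tool_pos"]+s["eef_rot"]@[0,y,0]),proj("side",s["tool_pos"]+s["eef_rot"]@[0,y,-.013]))
E
```

```text
2.4 [0.51723534 0.08705822 0.10075691] [   1.1    7.3   99.5   -0.    73.2 -102.1]
[-0.002, 0.005, 0.005] [-0.0, 0.002, 0.001]
[-0.001, 0.005, 0.512] [-0.0, 0.002, 0.001]
0.0425 [251.17548178 177.44481753] [250.93013188 173.05904293]
-0.0425 [274.78277452 188.79883593] [274.70095877 184.26848888]
0.057 [247.38130266 175.62130536] [247.11171052 171.26019133]
-0.057 [279.05582795 190.85547254] [279.00592407 186.30057518]
```

View pics/s2.png

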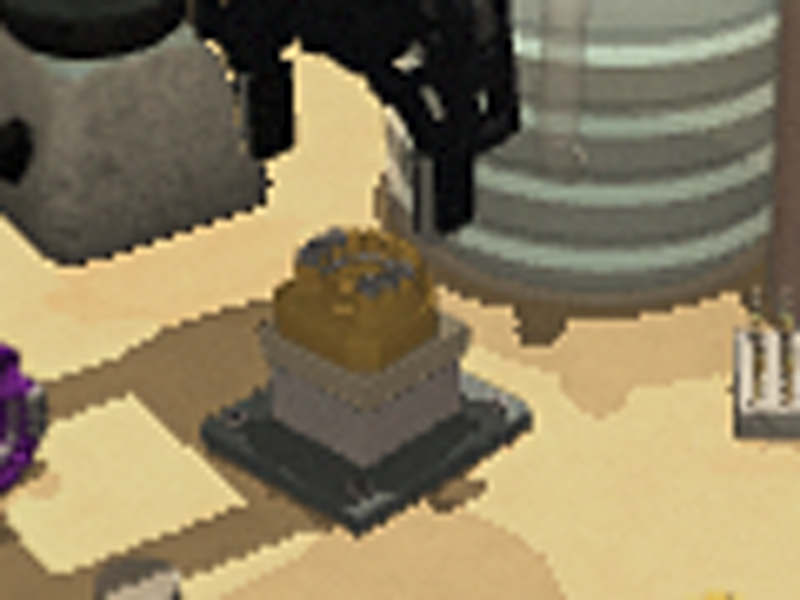

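Emit:
drive_tool(offset=[[0, 0.005, 0.13], [0, 0.005, 0.26], [0, 0.005, 0.38], [0, 0.005, 0.46], [0, 0.005, 0.512]], delta_rot=[[0, 0, 0], [0, 0, 0], [0, 0, 0], [0, 0, 0], [0, 0, 0]], claw=[0, 0, 0, 0, 0])

```text
t: 2.9
tool_pos: [0.5169, 0.0873, 0.0226]
eef_rot: [[-0.974, -0.228, 0.0], [-0.228, 0.974, -0.0], [-0.0, -0.0, -1.0]]
wrist_force: [-0.2, -0.0, 0.6]
grip_width: 1.0
```

Emit:
drive_tool(offset=[[0, 0, 0], [0, 0, 0], [0, 0, 0], [0, 0, 0], [0, 0, 0]], delta_rot=[[0, 0, 0], [0, 0, 0], [0, 0, 0], [0, 0, 0], [0, 0, 0]], claw=[0.1, 0.15, 0.2, 0.22, 0.24], newtons=20)

```text
t: 3.4
tool_pos: [0.5168, 0.0871, 0.023]
eef_rot: [[-0.974, -0.228, 0.0], [-0.228, 0.974, -0.0], [-0.0, -0.0, -1.0]]
wrist_force: [0.4, -0.3, -0.2]
grip_width: 0.759
```

Emit:
drive_tool(offset=[[0, 0, 0], [0, 0, 0], [0, 0, 0], [0, 0, 0], [0, 0, 0]], delta_rot=[[0, 0, 0], [0, 0, 0], [0, 0, 0], [0, 0, 0], [0, 0, 0]], claw=[0.26, 0.28, 0.3, 0.35, 0.4], newtons=20)

```text
t: 3.9
tool_pos: [0.5168, 0.0868, 0.0229]
eef_rot: [[-0.974, -0.228, 0.0], [-0.228, 0.974, -0.001], [-0.0, -0.001, -1.0]]
wrist_force: [-2.0, -5.5, 5.3]
grip_width: 0.698
```

Emit:
drive_tool(offset=[[0, -0.003, 0], [0, -0.003, 0], [0, -0.003, 0], [0, -0.003, 0], [0, -0.003, 0]], delta_rot=[[0, 0, 0], [0, 0, 0], [0, 0, 0], [0, 0, 0], [0, 0, 0]], claw=[1, 1, 1, 1, 1], newtons=100)

```text
t: 4.4
tool_pos: [0.5168, 0.0868, 0.0234]
eef_rot: [[-0.974, -0.228, 0.0], [-0.228, 0.974, -0.0], [-0.0, -0.0, -1.0]]
wrist_force: [-6.2, -1.2, 14.6]
grip_width: 0.682
```

```bash
python3 - <<'E'
from h import *
im=r.read_camera("side")[:,:,::-1]
s=r.get_state();print({k:np.round(v,4) for k,v in s.items() if k!="joint_torque"})
cv2.imwrite("pics/s3.png",cv2.resize(im[150:240,210:330],(800,600),interpolation=cv2.INTER_CUBIC))
E
```

```text
{'t': np.float64(4.45), 'joint_positions': array([ 1.106400e+00,  1.209110e+01,  1.038330e+02, -4.500000e-03,
        6.405910e+01, -1.020989e+02]), 'joint_vel': array([-0.0364, -0.0983,  0.0082,  0.1421,  0.0229, -0.0004]), 'tool_pos': array([0.5168, 0.0868, 0.0234]), 'eef_rot': array([[-9.736e-01, -2.285e-01,  3.000e-04],
       [-2.285e-01,  9.736e-01, -1.000e-04],
       [-3.000e-04, -1.000e-04, -1.000e+00]]), 'wrist_force': array([-6.404 , -1.2034, 14.8785]), 'ft_torque': array([-0.295 ,  0.864 ,  0.0201]), 'grip_width': np.float64(0.6837)}
```

View pics/s3.png

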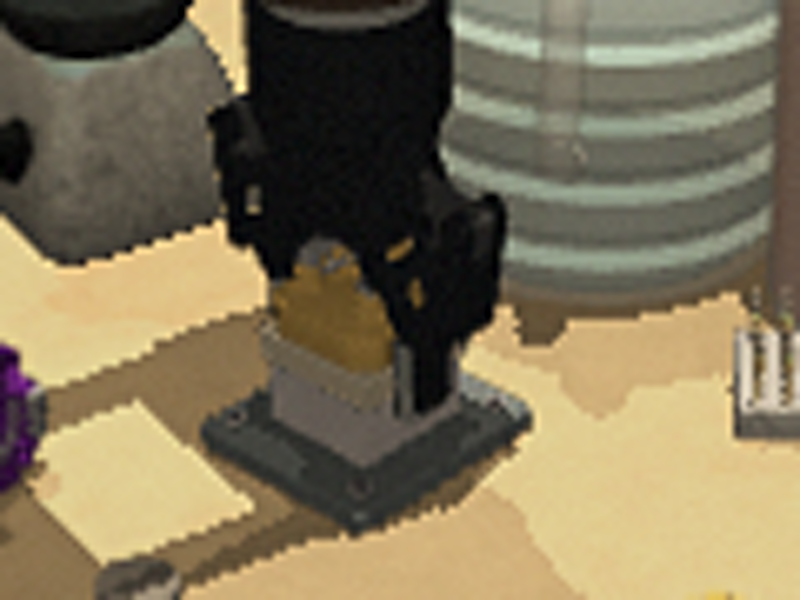

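Both pads hold the white base and the body is clear of the teeth. Now I'll compute the rocking rows.

```bash
cat >> h.py <<'E'
A=np.array([.5168,.0868]); H=.0166; YAW=np.radians(13.2)
def swing(a,b,fr=(.25,.5,.8,1,1)):   # a,b=(rise mm, tilt rad)
    p0,R0=pose(.04+a[0]/1e3,a[1])
    rows(p0,R0,[pose(.04+(a[0]+(b[0]-a[0])*f)/1e3,a[1]+(b[1]-a[1])*f) for f in fr]); print()
E
python3 - <<'E'
from h import *
L=[(0,0),(1.2,.11),(2.7,-.11),(4.2,.11)]
for a,b in zip(L,L[1:]): swing(a,b)
E
```

```text
[-0.0, 0.003, -0.002] [-0.035, 0.0, 0.0]
[0.0, 0.006, -0.004] [-0.07, 0.0, -0.0]
[-0.0, 0.009, -0.007] [-0.112, 0.0, -0.0]
[-0.0, 0.012, -0.009] [-0.14, 0.0, -0.0]
[-0.0, 0.012, -0.009] [-0.14, 0.0, -0.0]

[0.0, -0.006, -0.003] [0.07, -0.0, 0.0]
[0.0, -0.011, -0.006] [0.14, -0.0, 0.0]
[0.0, -0.018, -0.01] [0.224, -0.0, 0.0]
[0.0, -0.022, -0.013] [0.28, 0.0, 0.0]
[0.0, -0.022, -0.013] [0.28, 0.0, 0.0]

[-0.0, 0.006, -0.003] [-0.07, 0.0, 0.0]
[-0.0, 0.011, -0.006] [-0.14, 0.0, 0.0]
[-0.0, 0.018, -0.01] [-0.224, 0.0, 0.0]
[-0.0, 0.022, -0.013] [-0.28, -0.0, 0.0]
[-0.0, 0.022, -0.013] [-0.28, -0.0, 0.0]
```

Emit:
drive_tool(offset=[[0, 0.003, -0.002], [0, 0.006, -0.004], [0, 0.009, -0.007], [0, 0.012, -0.009], [0, 0.012, -0.009]], delta_rot=[[-0.035, 0, 0], [-0.07, 0, 0], [-0.112, 0, 0], [-0.14, 0, 0], [-0.14, 0, 0]], claw=[1, 1, 1, 1, 1])

```text
t: 4.95
tool_pos: [0.5165, 0.0884, 0.0245]
eef_rot: [[-0.974, -0.226, -0.025], [-0.228, 0.968, 0.108], [-0.0, 0.111, -0.994]]
wrist_force: [-4.1, 2.1, 10.5]
grip_width: 0.687
```

```bash
python3 - <<'E'
from h import *
s=r.get_state();print({k:np.round(v,4) for k,v in s.items() if k not in("joint_torque","joint_vel")})
print(Z.apply(s["wrist_force"],inverse=True),Z.apply(s["ft_torque"],inverse=True), (s["tool_pos"]-H*s["eef_rot"][:,2])[2])
E
```

```text
{'t': np.float64(4.95), 'joint_positions': array([  -2.5466,   12.5132,  103.4259,    6.7279,   65.9291, -108.5543]), 'tool_pos': array([0.5165, 0.0884, 0.0245]), 'eef_rot': array([[-9.737e-01, -2.263e-01, -2.510e-02],
       [-2.277e-01,  9.677e-01,  1.082e-01],
       [-2.000e-04,  1.111e-01, -9.938e-01]]), 'wrist_force': array([-4.1223,  2.0632, 10.4775]), 'ft_torque': array([ 0.1501,  0.6061, -0.0751]), 'grip_width': np.float64(0.6875)}
[-3.54222317  2.94997085 10.4775028 ] [ 0.28455122  0.55582696 -0.07512624] 0.040996048092589776
```

Emit:
drive_tool(offset=[[0, -0.006, -0.003], [0, -0.011, -0.006], [0, -0.018, -0.01], [0, -0.022, -0.013], [0, -0.022, -0.013]], delta_rot=[[0.07, 0, 0], [0.14, 0, 0], [0.224, 0, 0], [0.28, 0, 0], [0.28, 0, 0]], claw=[1, 1, 1, 1, 1])

```text
t: 5.45
tool_pos: [0.5172, 0.0854, 0.0252]
eef_rot: [[-0.973, -0.229, 0.026], [-0.23, 0.967, -0.109], [0.0, -0.112, -0.994]]
wrist_force: [5.4, -5.1, -12.9]
grip_width: 0.683
```

Emit:
drive_tool(offset=[[0, 0.006, -0.003], [0, 0.011, -0.006], [0, 0.018, -0.01], [0, 0.022, -0.013], [0, 0.022, -0.013]], delta_rot=[[-0.07, 0, 0], [-0.14, 0, 0], [-0.224, 0, 0], [-0.28, 0, 0], [-0.28, 0, 0]], claw=[1, 1, 1, 1, 1])

```text
t: 5.95
tool_pos: [0.5165, 0.0883, 0.0267]
eef_rot: [[-0.974, -0.225, -0.026], [-0.227, 0.968, 0.109], [0.0, 0.112, -0.994]]
wrist_force: [4.0, 3.5, -6.3]
grip_width: 0.683
```

```bash
python3 - <<'E'
from h import *
im=r.read_camera("side")[:,:,::-1]
s=r.get_state();print({k:np.round(v,4) for k,v in s.items() if k not in("joint_torque","joint_vel")})
print(Z.apply(s["wrist_force"],inverse=True),Z.apply(s["ft_torque"],inverse=True), s["tool_pos"]-H*s["eef_rot"][:,2])
cv2.imwrite("pics/s4.png",cv2.resize(im[150:240,210:330],(800,600),interpolation=cv2.INTER_CUBIC))
E
```

```text
{'t': np.float64(6.0), 'joint_positions': array([  -2.5424,   12.3606,  103.3137,    6.6888,   66.1948, -108.4567]), 'tool_pos': array([0.5165, 0.0883, 0.0267]), 'eef_rot': array([[-9.739e-01, -2.255e-01, -2.520e-02],
       [-2.269e-01,  9.679e-01,  1.078e-01],
       [ 1.000e-04,  1.107e-01, -9.939e-01]]), 'wrist_force': array([ 4.2584,  1.3949, -7.4928]), 'ft_torque': array([ 0.4153, -0.7011, -0.2612]), 'grip_width': np.float64(0.6874)}
[ 4.46442973  0.38564734 -7.49277734] [ 0.24420368 -0.77739481 -0.26116867] [0.51694318 0.08655315 0.04319366]
```

View pics/s4.png

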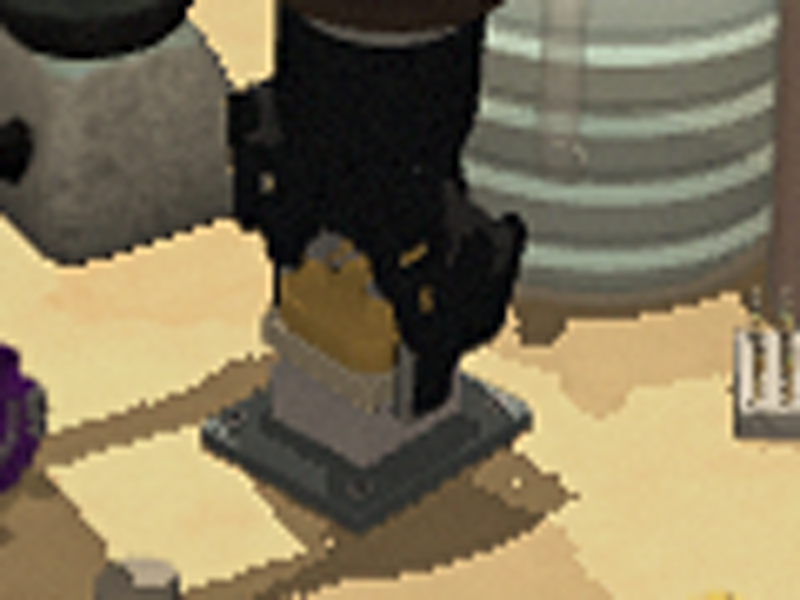

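Emit:
drive_tool(offset=[[0, -0.006, -0.003], [0, -0.011, -0.006], [0, -0.018, -0.01], [0, -0.022, -0.013], [0, -0.022, -0.013]], delta_rot=[[0.07, 0, 0], [0.14, 0, 0], [0.224, 0, 0], [0.28, 0, 0], [0.28, 0, 0]], claw=[1, 1, 1, 1, 1])

```text
t: 6.5
tool_pos: [0.517, 0.0858, 0.0282]
eef_rot: [[-0.973, -0.228, 0.026], [-0.23, 0.967, -0.109], [0.0, -0.112, -0.994]]
wrist_force: [4.6, 0.3, -9.0]
grip_width: 0.679
```

Emit:
drive_tool(offset=[[0, 0.006, -0.003], [0, 0.011, -0.006], [0, 0.018, -0.01], [0, 0.022, -0.013], [0, 0.022, -0.013]], delta_rot=[[-0.07, 0, 0], [-0.14, 0, 0], [-0.224, 0, 0], [-0.28, 0, 0], [-0.28, 0, 0]], claw=[1, 1, 1, 1, 1])

```text
t: 7.0
tool_pos: [0.5168, 0.088, 0.0304]
eef_rot: [[-0.974, -0.226, -0.025], [-0.227, 0.968, 0.108], [-0.0, 0.11, -0.994]]
wrist_force: [2.7, 1.4, 1.5]
grip_width: 0.681
```

Emit:
drive_tool(offset=[[0, -0.006, -0.003], [0, -0.011, -0.006], [0, -0.018, -0.01], [0, -0.022, -0.013], [0, -0.022, -0.013]], delta_rot=[[0.07, 0, 0], [0.14, 0, 0], [0.224, 0, 0], [0.28, 0, 0], [0.28, 0, 0]], claw=[1, 1, 1, 1, 1])

```text
t: 7.5
tool_pos: [0.5171, 0.0859, 0.0322]
eef_rot: [[-0.973, -0.229, 0.027], [-0.23, 0.967, -0.11], [-0.001, -0.113, -0.994]]
wrist_force: [-1.4, -1.0, 5.3]
grip_width: 0.682
```

Emit:
drive_tool(offset=[[0, 0.006, -0.003], [0, 0.011, -0.006], [0, 0.018, -0.01], [0, 0.022, -0.013], [0, 0.022, -0.013]], delta_rot=[[-0.07, 0, 0], [-0.14, 0, 0], [-0.224, 0, 0], [-0.28, 0, 0], [-0.28, 0, 0]], claw=[1, 1, 1, 1, 1])

```text
t: 8.0
tool_pos: [0.5164, 0.0878, 0.0333]
eef_rot: [[-0.974, -0.225, -0.025], [-0.227, 0.968, 0.108], [0.0, 0.111, -0.994]]
wrist_force: [0.6, 0.6, -1.0]
grip_width: 0.679
```

```bash
python3 - <<'E'
from h import *
im=r.read_camera("side")[:,:,::-1]
s=r.get_state();print({k:np.round(v,4) for k,v in s.items() if k not in("joint_torque","joint_vel")})
print(Z.apply(s["wrist_force"],inverse=True),Z.apply(s["ft_torque"],inverse=True), s["tool_pos"]-H*s["eef_rot"][:,2])
cv2.imwrite("pics/s5.png",cv2.resize(im[150:240,210:330],(800,600),interpolation=cv2.INTER_CUBIC))
E
```

```text
{'t': np.float64(8.05), 'joint_positions': array([  -2.5299,   11.8725,  103.0127,    6.5452,   66.9519, -108.3237]), 'tool_pos': array([0.5164, 0.0879, 0.0333]), 'eef_rot': array([[-9.738e-01, -2.258e-01, -2.490e-02],
       [-2.272e-01,  9.681e-01,  1.061e-01],
       [ 1.000e-04,  1.090e-01, -9.940e-01]]), 'wrist_force': array([ 1.2985, -1.1733, -0.8892]), 'ft_torque': array([-0.3321, -0.1942,  0.0094]), 'grip_width': np.float64(0.6792)}
[ 0.99625582 -1.43881699 -0.8891512 ] [-0.36761958 -0.1132157   0.0094286 ] [0.51686038 0.08615478 0.04979313]
```

View pics/s5.png

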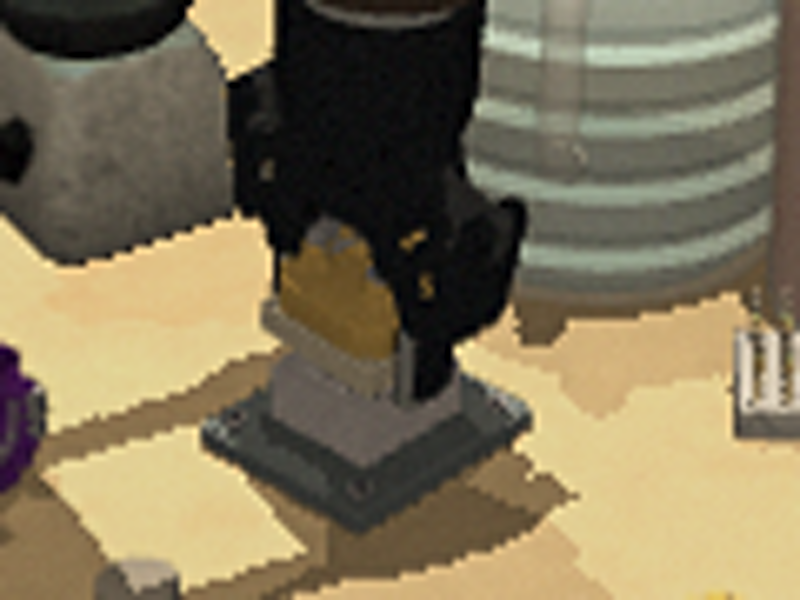

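The base has visibly risen with the gripper, to about 9.8 mm. I'll do two more swings, then level and lift.

Emit:
drive_tool(offset=[[0, -0.006, -0.003], [0, -0.011, -0.006], [0, -0.018, -0.01], [0, -0.022, -0.013], [0, -0.022, -0.013]], delta_rot=[[0.07, 0, 0], [0.14, 0, 0], [0.224, 0, 0], [0.28, 0, 0], [0.28, 0, 0]], claw=[1, 1, 1, 1, 1])

```text
t: 8.55
tool_pos: [0.5167, 0.0862, 0.0349]
eef_rot: [[-0.973, -0.229, 0.026], [-0.231, 0.967, -0.109], [0.0, -0.112, -0.994]]
wrist_force: [1.1, 0.5, -1.7]
grip_width: 0.682
```

Emit:
drive_tool(offset=[[0, 0.006, -0.003], [0, 0.011, -0.006], [0, 0.018, -0.01], [0, 0.022, -0.013], [0, 0.022, -0.013]], delta_rot=[[-0.07, 0, 0], [-0.14, 0, 0], [-0.224, 0, 0], [-0.28, 0, 0], [-0.28, 0, 0]], claw=[1, 1, 1, 1, 1])

```text
t: 9.05
tool_pos: [0.5165, 0.0877, 0.0365]
eef_rot: [[-0.974, -0.226, -0.025], [-0.227, 0.968, 0.108], [-0.0, 0.111, -0.994]]
wrist_force: [-0.6, 0.2, -2.5]
grip_width: 0.678
```

```bash
python3 - <<'E'
from h import *
s=r.get_state();print(s["t"],s["wrist_force"], s["tool_pos"]-H*s["eef_rot"][:,2])
p,R=s["tool_pos"],s["eef_rot"]
rows(p,R,[pose(.0535,.05),pose(.054,0),pose(.057,0)])
E
```

```text
9.05 [-0.57964471  0.24979878 -2.50844369] [0.51696005 0.08590594 0.05297018]
[-0.0, -0.0, -0.007] [0.078, 0.0, -0.002]
[-0.0, -0.005, -0.011] [0.142, 0.0, -0.002]
[-0.0, -0.003, -0.031] [0.142, 0.0, -0.002]
```

```bash
python3 - <<'E'
from h import *
s=r.get_state()
p,R=s["tool_pos"],s["eef_rot"]
rows(p,R,[pose(.0645,0)])
E
```

```text
[-0.0, 0.003, -0.08] [0.142, 0.0, -0.002]
```

Emit:
drive_tool(offset=[[0, -0.001, -0.007], [0, -0.005, -0.016], [0, -0.003, -0.031], [0, 0, -0.055], [0, 0.003, -0.08]], delta_rot=[[0.06, 0, 0], [0.12, 0, 0], [0.142, 0, 0], [0.142, 0, 0], [0.142, 0, -0.002]], claw=[1, 1, 1, 1, 1])

```text
t: 9.55
tool_pos: [0.5165, 0.0879, 0.0489]
eef_rot: [[-0.973, -0.231, 0.0], [-0.231, 0.973, -0.001], [0.0, -0.001, -1.0]]
wrist_force: [-0.8, 0.3, -2.3]
grip_width: 0.682
```

Emit:
drive_tool(offset=[[0, 0, 0], [0, 0, 0], [0, 0, 0], [0, 0, 0], [0, 0, 0]], delta_rot=[[0, 0, 0], [0, 0, 0], [0, 0, 0], [0, 0, 0], [0, 0, 0]], claw=[1, 1, 1, 1, 1])

```text
t: 10.05
tool_pos: [0.5165, 0.0875, 0.0484]
eef_rot: [[-0.973, -0.23, 0.0], [-0.23, 0.973, -0.002], [0.0, -0.002, -1.0]]
wrist_force: [0.6, 0.2, -2.1]
grip_width: 0.687
```

```bash
python3 - <<'E'
from h import *
im=r.read_camera("side")[:,:,::-1]
s=r.get_state();print(s["t"],s["wrist_force"], s["tool_pos"]-H*s["eef_rot"][:,2],s["eef_rot"].round(4))
rows(s["tool_pos"],s["eef_rot"],[pose(.0645,0)])
for y in(.016,-.016):
    for z in (.0645,.0515,.037): print(y,z,(proj("side",Z.apply([0,y,0])+[*A,z])-[210,150])*6.667)
cv2.imwrite("pics/s6.png",cv2.resize(im[150:240,210:330],(800,600),interpolation=cv2.INTER_CUBIC))
cv2.imwrite("pics/full_side.png",im);cv2.imwrite("pics/top6.png",r.read_camera("top")[:,:,::-1])
E
```

```text
10.1 [ 0.7448565  -0.22554912 -2.30926605] [0.5165218  0.08758697 0.06509616] [[-9.732e-01 -2.298e-01  2.000e-04]
 [-2.298e-01  9.732e-01 -1.600e-03]
 [ 1.000e-04 -1.600e-03 -1.000e+00]]
[-0.001, -0.005, -0.0] [-0.002, -0.0, 0.002]
0.016 0.0645 [324.78563088 286.57824009]
0.016 0.0515 [326.0194253  314.58654323]
0.016 0.037 [327.38042631 345.36046718]
-0.016 0.0645 [382.86713725 316.05907677]
-0.016 0.0515 [383.70584983 344.37303541]
-0.016 0.037 [384.63075892 375.4711812 ]
```

View pics/s6.png

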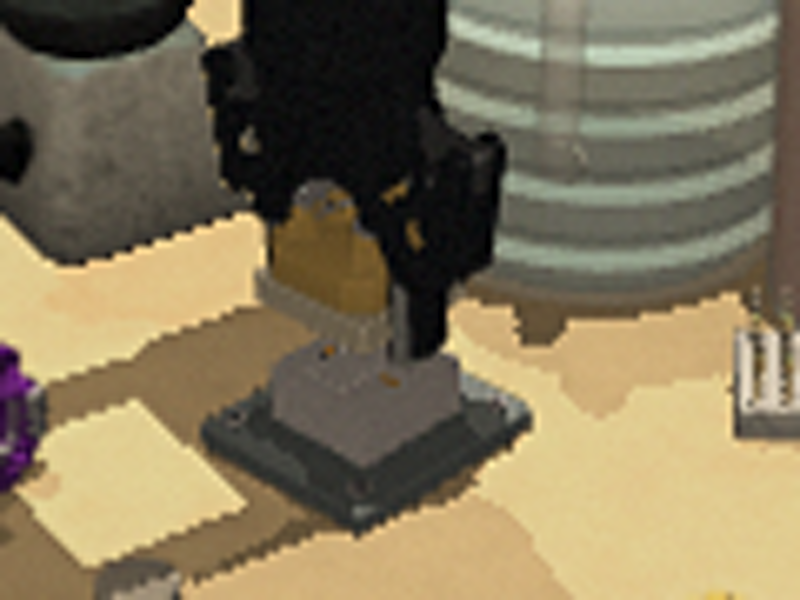

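```bash
python3 - <<'E'
import cv2,numpy as np
a=cv2.imread("pics/s3.png")[280:430,240:440];b=cv2.imread("pics/s6.png")[218:368,240:440]
f=lambda x:cv2.resize(x,(400,300),interpolation=cv2.INTER_CUBIC)
t=cv2.imread("pics/top6.png")[120:320,190:460];s=cv2.imread("pics/full_side.png")[150:390,120:440]
cv2.imwrite("pics/cmp.png",np.vstack([np.hstack([f(a),f(b)]),np.hstack([f(t),f(s)])]))
E
```

```text
(no output)
```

View pics/cmp.png

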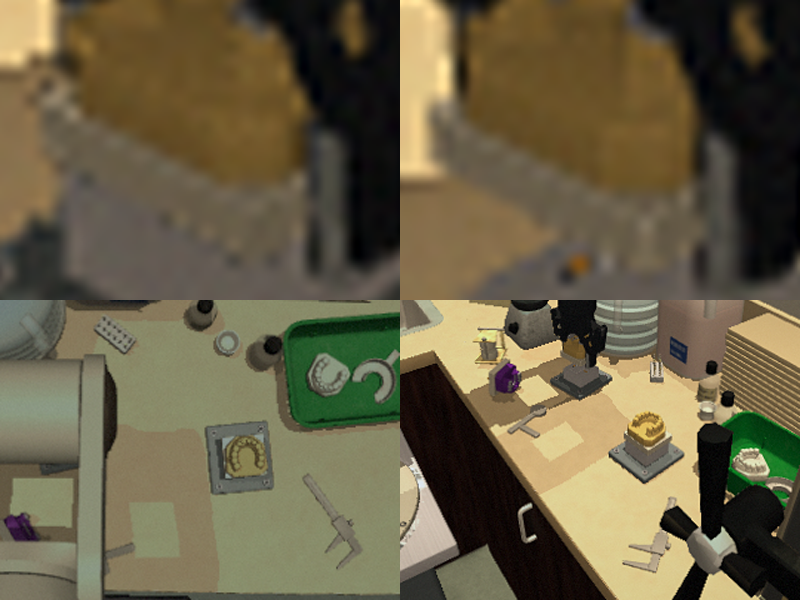

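The base edge has the same slope as when seated, and it hangs about 25 mm up. Both slots show bare below it. The plain cast, bur block, articulator and caliper look undisturbed. One small centring nudge and settle, then I'll hand in.

Emit:
drive_tool(offset=[[0, -0.003, 0], [0, -0.005, 0], [0, -0.005, 0], [0, -0.005, 0], [0, -0.005, 0]], delta_rot=[[-0.002, 0, 0.002], [-0.002, 0, 0.002], [-0.002, 0, 0.002], [-0.002, 0, 0.002], [-0.002, 0, 0.002]], claw=[1, 1, 1, 1, 1])

```text
t: 10.65
tool_pos: [0.5167, 0.0869, 0.0486]
eef_rot: [[-0.974, -0.228, 0.0], [-0.228, 0.974, -0.0], [-0.0, -0.0, -1.0]]
wrist_force: [0.5, 0.4, -1.5]
grip_width: 0.685
```

Emit:
drive_tool(offset=[[0, 0, 0], [0, 0, 0], [0, 0, 0], [0, 0, 0], [0, 0, 0]], delta_rot=[[0, 0, 0], [0, 0, 0], [0, 0, 0], [0, 0, 0], [0, 0, 0]], claw=[1, 1, 1, 1, 1])

```text
t: 11.15
tool_pos: [0.5167, 0.0869, 0.0486]
eef_rot: [[-0.974, -0.228, 0.0], [-0.228, 0.974, -0.0], [-0.0, -0.0, -1.0]]
wrist_force: [0.3, -0.2, -2.0]
grip_width: 0.679
```

```bash
python3 - <<'E'
from h import *
s=r.get_state();print(s["t"],s["wrist_force"],s["joint_vel"].round(2),s["tool_pos"]-H*s["eef_rot"][:,2],s["eef_rot"].round(4))
print(r.finish_job())
E
```

```text
11.15 [ 0.34443967 -0.15963002 -1.99672467] [-0.08  0.06 -0.07 -0.06 -0.12  0.01] [0.51672868 0.08691903 0.06517814] [[-0.9736 -0.2284  0.    ]
 [-0.2284  0.9736 -0.    ]
 [-0.     -0.     -1.    ]]
the job is handed in; nothing more can be done
None
```

The framework cast (the left one) is free of its stand, and I handed the job in at 11.15 s. I gripped it by the sides of its plaster base and rocked it out with nine half swings of about ±0.11 rad, rising about 1.5 mm each, then levelled and lifted it.

**Final checks**
- **Pose:** the gripper is level and still. It is within about 0.2 mm sideways of where it gripped the seated cast. I worked out the cast's pose from the gripper's, assuming it did not slip in the grip.
- **Height:** the base underside is at about 65 mm. That puts the dowel tips about 15 mm above the sleeve tops and 12 mm above the seat.
- **Free of the sleeves:** the wrist carries about 2 N, which is just the cast's weight. Both slots look bare in the picture, although the base hides the dowels themselves.
- **Level in the picture:** the base edge looked parallel to its seated slope to within about 1°.
- **Everything else:** the plain cast is still seated. The bur block, articulator, caliper and purple look-alike appeared undisturbed in the last pictures.

**Disagreement:** the side camera put the cast about 1 px (2 mm) away from the top-camera estimate. That is within the stated calibration, and I centred the grip by contact force instead.

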